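# Hook the key machine's sprung carriage back on its catch

### The job

The next key has to be clamped in the key-cutting machine, so draw its sprung carriage back from the cutter by the black grip bar until it is hooked on its catch, ease it on to the catch, and leave it standing there with your hand off it. The catch is a hair trigger worked by the red paddle: do not set it off, and never let the carriage fly back at the cutter. Leave the other things on the bench where they are.

Things in the scene. Friction and masses are not known exactly. Their poses are not given: they have to be found in the camera images.
- machine: Key-cutting machine fixed to the bench: grey base 340 mm deep, 320 mm wide; blue motor housing at the back, 225 mm high; steel cutter wheel and tracer before it; in front the sprung grey carriage with two key vises. Origin: centre of its underside, on the bench. Its own -x points out of its front to the operator's side, +x to its back, y along the carriage shaft, z up
- pivot (a point): Middle of the carriage shaft, the level axis along the machine's y about which the carriage swings: 75 mm above the bench, 45 mm in front of the machine's origin. Axes as the machine's
- grip (a point): Centre of the carriage's grip: level black round bar, 22 mm thick, 90 mm long, along the machine's y, held only at its ends by two steel arms. At carriage angle 0 it lies 55 mm in front of the pivot and 135 mm above it (210 mm above the bench); it swings forward and down on an arc of 146 mm radius. At its middle 55 mm are free before and behind it. It turns with the carriage
- carriage (a joint): Carriage angle, rad. 0: at rest, spring-pressed to its stop at the cutter; grows as the grip is drawn forward and down; end stop 0.53. Just past 0.42 (61 mm of grip travel) the catch drops over the carriage's striker pin; hooked, it rests at 0.42. Drawing takes 8 N at the grip at first, 11 N at the end. Let go unhooked, it shoots back to 0
- catch (a joint): Catch angle, rad. 0: nose home across the striker pin's path, held there by a light spring. As the carriage is drawn from 0.12 on, the pin pushes the nose aside by itself (to about 0.2); past 0.42 it snaps back to 0 over the pin. Tipped forward by some 0.05 to 0.1 it lets the pin go
- trip (a point): Centre of the red trip paddle on the catch, 24 x 32 mm, at the machine's front: 105 mm from the middle of the grip towards the machine's +y, 143 mm above the bench, 147 mm in front of the machine's origin with the catch home. Hair trigger: 2 N on it towards the machine's front (-x) fires a hooked carriage. It moves with the catch
- lever_handle: Grey cast lever door handle on a round rose, 148 mm long, 52 mm high, lying on its rose, a loose bystander. Origin: centre of its underside, on the bench
- porcelain_knob: White porcelain door knob, 62 mm across, 67 mm high, standing on its base, a loose bystander. Origin: centre of its underside, on the bench
- hex_driver: Hex driver with a black handle and chrome blade, 187 mm long, 26 mm thick, lying flat, a loose bystander. Origin: centre of its underside, on the bench
- padlock: Brass padlock with a steel shackle, 91 mm long, 45 mm wide, 28 mm thick, lying flat, a loose bystander. Origin: centre of its underside, on the bench
- lock_cylinder: Brass profile lock cylinder, 66 mm long, 35 mm wide, 17 mm thick, lying flat, a loose bystander. Origin: centre of its underside, on the bench
- oil_bottle: Small amber oil bottle with a black cap, 44 mm across, 115 mm high, a loose bystander. Origin: centre of its underside, on the bench

How it is judged (in metres and radians):
On the way:
1. the carriage is drawn back and hooked on its catch (value of joint carriage between 0.39 and 0.45 rad and value of joint catch below 0.04 rad and velocity of joint carriage between -0.2 and 0.2 rad/s), for 0.2 s.
At the end, for the whole second after the job is handed in: The carriage stands hooked on its catch and still (carriage angle 0.39 to 0.45 rad, speed under 0.2 rad/s) with the catch's nose home (catch angle under 0.04 rad) (all of step 1); the robot touches nothing.
It fails at once if the carriage flies back towards the cutter (faster than 3 rad/s) (velocity of joint carriage below -3 rad/s).
It fails at once if another thing on the bench is shifted by more than 30 mm (distance of any of lever_handle, porcelain_knob, hex_driver, padlock, lock_cylinder, oil_bottle from where it was at the start of the episode above 0.03 m).
It also fails if it takes over 35 s, if anything falls off the work surface, if the arm or the gripper's body presses on something with over 40 N, if the wrist force passes 120 N, or if a joint passes its speed limit or range.

### The arm

A 6-joint arm with a two-finger parallel gripper is mounted at the origin on the work surface. World frame = base frame: x ahead of the robot, y to its left, z up, the work surface at z = 0. Lengths are in mm, angles in rad, forces in N, time in s.
With the tool pointing down it reaches from about 275 to 1000 mm from the base axis. Payload 8.4 kg.
Tool frame: the origin (TCP) lies on the centre line of the jaws, within the pads' length; the fingertips stand 14 mm ahead of it and the grasp point (between the pads) lies 5 mm behind it; z points along the fingers, y is the line along which they close (so a half turn about z gives the same grasp; the last joint's range is limited). The gripper opens to 85 mm and grips with 20 to 120 N. Pads are 22 mm wide; open, the fingers measure 114 mm over their backs; the gripper's body (76 mm by 85 mm) begins 54 mm behind the grasp point. The pads swing forward as they close: fully open they stand 13 mm farther back than shut.
Start: joints at [-1.321, 0.353, 1.633, -0, 1.155, -0.002], TCP at [155.716, -605.294, 225.181] pointing down, gripper open.
Joint ranges: [-2.63, 2.63], [-0.92, 2.1], [0.06, 2.66], [-1.3, 4.44], [0, 2.69], [-3.02, 3.02]. Speed limits (rad/s): [2.22, 2.22, 2.79, 3.14, 3.14, 3.14].

### API

Orientations are given as [roll, pitch, yaw] about the fixed x, y, z axes, in that order (R = Rz(yaw) Ry(pitch) Rx(roll)).
In Python, from rig import r gives the robot as it stands.
- The arm moves only by the tool step_arm, never from a script. Its argument "plan" is text: rows parted by semicolons, each of 7 numbers parted by spaces: the turn, a rotation vector about the world's x, y, z in degrees, then the shift along the world's x, y, z in mm, then the closure in counts, from 0 (fully open) to 255 (shut). In form: rx ry rz x y z hand; .... A call has 1 to 8 rows; each row is the pose to reach, as a shift and turn from the pose commanded when the call began; what a row does not reach only later rows make up. A row lasts 1/10 s, in which the tool goes at most 50 mm and 8.59 degrees, less where a joint would pass 70% of its speed; a pose out of reach is approached as far as the arm can. A call with a gripper value outside its range is refused whole. The fingers move at their own pace and stop on an object; "force" is the grip in N (left out, the last holds). Time passes only in rows, so rows that repeat a pose let the fingers close. It gives the time, the measured TCP pose, the force, the opening and the grip force at its end, in the units of the state.
- r.sense(): the state, without advancing time (a new reading comes with each control period).
- r.grab_frame(name): name is "scene" or "side" or "wrist"; returns (picture, depth): 480x640x3 uint8, red, green, blue; 480x640 float32, mm along the optical axis (not along the pixel's ray), 0 where there is no reading.
- r.get_calibration(name): a dict with "K" (3x3 intrinsics, pixels), "k1" (the pictures are not rectified: a ray, as slopes to the right and down, at radius r is drawn at 1 + k1 r^2 times it, then the intrinsics apply), "world_from_camera" (4x4, takes a point from camera to world coordinates). Camera axes: x right, y down, z forward; pixel columns grow to the right and rows downward; lengths in mm; the calibration is good to about 2 mm. A picture is of the moment at which its call begins: read the wrist's pose just before it. get_calibration takes no time and is no camera call; for the wrist camera it gives the pose at the moment of the call.
- r.sign_off(): hands the job in; it is judged then, once.
The state is a dict: "clock": time; "qpos": joint angles; "qvel": joint speeds; "joint_efforts": joint torques, N m; "eef_pos": TCP position; "tcp_rot": TCP orientation; "contact_force": force on the tool from outside, world axes, zero at the start; "wrist_torque": the same for the moment, N m; "opening": opening from 0.0 (shut) to 1.0 (fully open); "grasp_force": force on a finger pad.
Only numpy, scipy, OpenCV 4.12 (cv2) and the standard library are available. Lean on these libraries where they do the work, as an engineer would, in place of code of your own. Each camera call takes 0.05 s, during which the arm holds its last target. There are 200 camera calls.

## Working session

There is one attempt and no reset: what is moved stays moved. The work goes in short steps, Python scripts to look and compute and a tool call to move; the robot and the scene stay as the last step left them, time stands still between calls to the robot, and variables do not carry over. Pictures are saved under pics/ and viewed, at most 10 in all, crops included, and the job is handed in when it is done.

Besides the shell and the picture viewer there is one more tool, called after "Request:" by a JSON object that holds its "op" and its "data", one argument or row to a line. step_arm: Moves the arm, as the interface text tells. Its arguments: {"type":"object","properties":{"plan":{"type":"string"},"force":{"type":"number"}},"required":["plan"]}

```bash
mkdir -p pics; cat > h.py <<'E'
from rig import r
import numpy as np, cv2
def pts(n):
    c=r.get_calibration(n); im,d=r.grab_frame(n)
    K=np.array(c["K"]);T=np.array(c["world_from_camera"])
    v,u=np.mgrid[0:480,0:640]
    p=cv2.undistortPoints(np.stack([u,v],-1).reshape(-1,1,2).astype(np.float64),K,np.array([c["k1"],0,0,0,0.])).reshape(480,640,2)
    P=np.dstack([p,np.ones((480,640))])*d[...,None]
    W=P@T[:3,:3].T+T[:3,3]; W[d==0]=np.nan
    return im,W
def save(n,im): cv2.imwrite("pics/"+n+".png",im[...,::-1])
E
python3 - <<'E'
from h import *
for n in("scene","side"):
    im,W=pts(n); save(n,im); np.save(n+"W.npy",W)
    h=cv2.cvtColor(im,cv2.COLOR_RGB2HSV)
    red=((h[...,0]<6)|(h[...,0]>174))&(h[...,1]>150)&(h[...,2]>80)
    v,u=np.nonzero(red); print(n,len(u),np.median(u),np.median(v),np.nanmedian(W[red],0))
print(r.sense()["tcp_rot"])
E
```

```text
scene 167 277.0 316.0 [669.057548    38.01969441 149.75393116]
side 457 327.0 14.0 [  656.89018037 -1123.07290095   417.24406282]
[-3.14032018e+00  1.06369893e-05  2.51806664e-01]
```

View pics/scene.png

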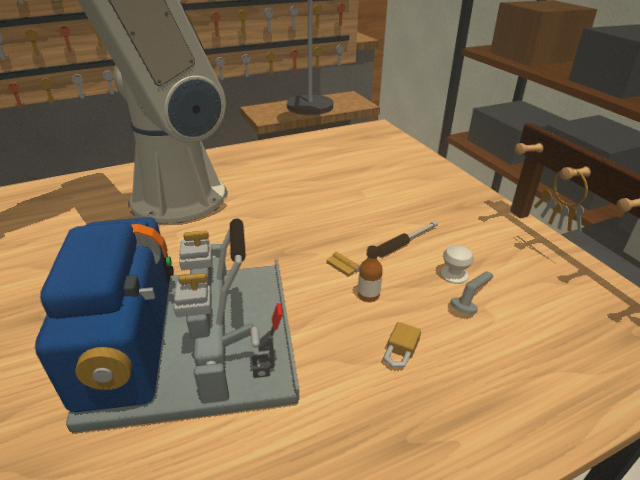

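View pics/side.png

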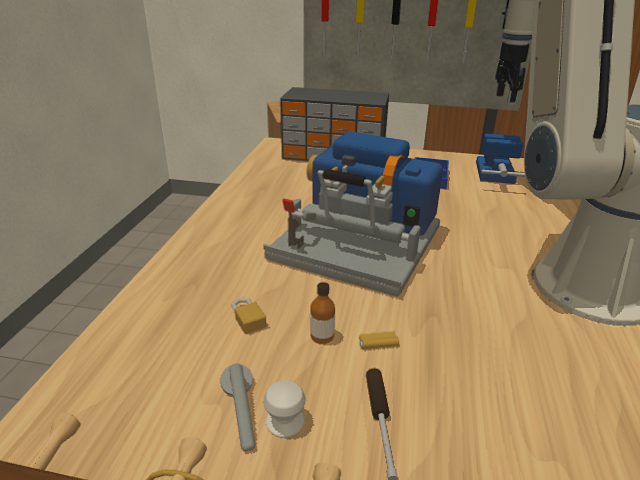

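The scene view shows the machine at left, with the grip bar at (237,240) and the red paddle at (277,318). In the side view the bar is at (346,178) and the paddle at (290,205). The bystanders stand in front of the machine.

```bash
python3 - <<'E'
from h import *
def fit(n,box,f):
    im=cv2.imread(f"pics/{n}.png")[...,::-1]; W=np.load(n+"W.npy"); u0,u1,v0,v1=box
    m=np.zeros((480,640),bool); m[v0:v1,u0:u1]=f(im[v0:v1,u0:u1].astype(int)); m&=np.isfinite(W[...,0])
    p=W[m]; med=np.median(p,0); p=p[np.linalg.norm(p-med,axis=1)<70]
    c=p.mean(0); d=np.linalg.svd(p-c)[2][0]; t=(p-c)@d
    print(n,m.sum(),c.round(1),d.round(3),"ends",(c+d*np.percentile(t,1)).round(),(c+d*np.percentile(t,99)).round(),"mid",(c+d*(np.percentile(t,1)+np.percentile(t,99))/2).round(1))
dark=lambda a:a.max(-1)<50
red=lambda a:(a[...,0]>110)&(a[...,1]<60)&(a[...,2]<60)
fit("scene",(226,248,215,265),dark); fit("side",(318,374,166,190),dark)
fit("scene",(265,290,300,335),red); fit("side",(278,302,192,218),red)
# base top plane edges: height 
for n in("scene","side"):
    W=np.load(n+"W.npy"); 
    C=r.get_calibration(n)["world_from_camera"]; print(np.array(C)[:3,3].round())
W=np.load("sideW.npy")
for u,v in((268,252),(402,290),(440,236)): print(u,v,W[v-4:v+3,u-2:u+3].reshape(-1,3).mean(0).round())
W=np.load("sceneW.npy")
im=cv2.imread("pics/scene.png")
for u,v in((279,262),(296,398),(75,420),(370,280),(370,262),(343,262)): print(u,v,W[v,u].round())
print(r.sense())
E
```

```text
scene 2 [588.8   3.3 210.4] [-0.423  0.026 -0.906] ends [589.   3. 212.] [588.   3. 209.] mid [588.8   3.3 210.4]
side 417 [547.   30.6 212.8] [-0.969  0.244 -0.02 ] ends [591.  19. 214.] [508.  41. 212.] mid [549.6  30.  212.9]
scene 159 [666.7  38.2 149.3] [ 0.286 -0.381 -0.879] ends [662.  44. 162.] [672.  31. 132.] mid [667.4  37.2 147.1]
side 41 [660.6  46.6 148.8] [-0.204 -0.155 -0.967] ends [663.  48. 159.] [657.  44. 130.] mid [659.6  45.9 144.4]
[1117. -105.  616.]
[423. 934. 596.]
268 252 [nan nan nan]
402 290 [407. 108.  11.]
440 236 [ 324. -162.   -1.]
279 262 [369. 146.  -1.]
296 398 [718.  44.  21.]
75 420 [ 633. -264.   30.]
370 280 [560. 258.  58.]
370 262 [548. 262.  91.]
343 262 [441. 264.  13.]
{'clock': 0.1, 'qpos': array([-1.32139981e+00,  3.53586924e-01,  1.63405965e+00, -1.49787367e-05,
        1.15521852e+00, -2.40408628e-03]), 'qvel': array([-0.00016693, -0.00114732, -0.0025974 , -0.00025533, -0.00049327,
        0.00015799]), 'joint_efforts': array([ 2.60813231e-04, -6.06356120e+01, -3.42820823e+01,  2.66333439e-05,
        4.02087666e-03, -1.71464319e-05]), 'eef_pos': array([ 155.60141572, -604.86434997,  224.53179582]), 'tcp_rot': array([-3.14032018e+00,  1.06369893e-05,  2.51806664e-01]), 'contact_force': array([-1.53181635, -0.62360307, -0.06990157]), 'wrist_torque': array([ 0.0069644, -0.0071657, -0.0533051]), 'grasp_force': 0.0, 'opening': 0.9974908351413847}
```

Request:
{"op": "step_arm", "data": {
  "plan": "0 0 -4 10 15 45 0; 0 0 -8 30 50 85 0; 0 0 -12 55 90 105 0; 0 0 -16 80 130 105 0; 0 0 -20 105 170 105 60; 0 0 -24 130 210 105 105; 0 0 -28.6 155 250 105 105; 0 0 -28.6 180 290 105 105",
  "force": 40
}}

```text
clock: 0.9
eef_pos: [336.1, -313.4, 330.1]
tcp_rot: [-3.142, 0.0, -0.25]
contact_force: [1.3, 0.5, 0.5]
opening: 0.583
grasp_force: 0.0
```

Request:
{"op": "step_arm", "data": {
  "plan": "0 0 0 25 42 0 105; 0 0 0 50 84 0 105; 0 0 0 75 126 0 105; 0 0 0 100 168 0 105; 0 0 0 130 210 0 105; 0 0 0 160 252 0 105; 0 0 0 188 294 0 105; 0 0 0 213 337 0 105"
}}

```text
clock: 1.7
eef_pos: [547.8, 20.7, 329.9]
tcp_rot: [3.141, 0.0, -0.247]
contact_force: [1.5, -1.3, 0.1]
opening: 0.585
grasp_force: 0.0
```

Request:
{"op": "step_arm", "data": {
  "plan": "0 0 0 0 0 0 105; 0 0 0 0 0 0 105; 0 0 0 0 0 0 105"
}}

```text
clock: 2.0
eef_pos: [546.4, 18.1, 329.8]
tcp_rot: [3.141, 0.001, -0.248]
contact_force: [-1.0, -0.5, -0.1]
opening: 0.587
grasp_force: 0.0
```

```bash
python3 - <<'E'
from h import *
im,W=pts("wrist"); save("wrist1",im); np.save("wW.npy",W)
m=(im.max(-1)<50)&(W[...,2]>195)&(W[...,2]<235)&(np.hypot(W[...,0]-549,W[...,1]-22)<70)
p=W[m]; print(len(p)); c=p.mean(0); d=np.linalg.svd((p-c)[:,:2],full_matrices=False)[2][0]; t=(p-c)[:,:2]@d; nrm=np.array([-d[1],d[0]]); s=(p-c)[:,:2]@nrm
a,b=np.percentile(t,[1,99]);e,f=np.percentile(s,[2,98]); print(d,a,b,e,f,"mid",c[:2]+d*(a+b)/2+nrm*(e+f)/2,"ztop",np.percentile(p[:,2],[2,50,98]))
print(r.sense()["eef_pos"])
E
```

```text
842
[-0.96390155  0.26625888] -46.98705992225621 39.364131709320475 -15.153781237304186 4.364947056338414 mid [547.068716    22.44589815] ztop [213.14221234 217.73729871 221.62856032]
[546.34289721  17.78955168 330.01334036]
```

View pics/wrist1.png

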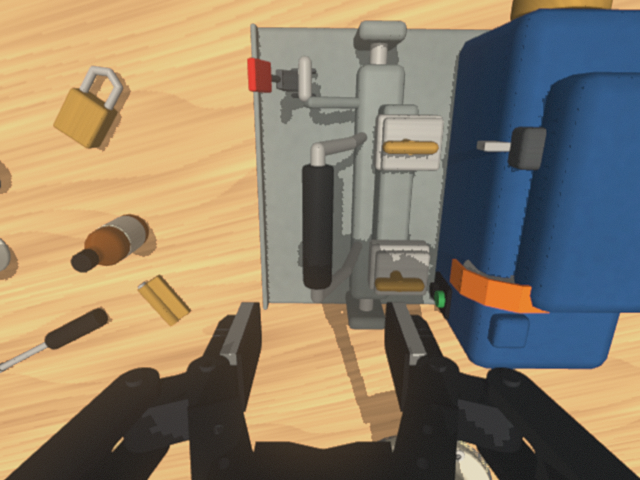

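The wrist view shows the bar at columns 303–333, rows 165–288, between the fingers' planes. The paddle at (259,75) is well clear. Next I go down and grip the bar.

Request:
{"op": "step_arm", "data": {
  "plan": "0 0 0 1 4 -20 105; 0 0 0 1 4 -45 105; 0 0 0 1 4 -70 105; 0 0 0 1 4 -90 105; 0 0 0 1 4 -105 105; 0 0 0 1 4 -115 105; 0 0 0 1 4 -125 105; 0 0 0 1 4 -125 105"
}}

```text
clock: 2.85
eef_pos: [547.3, 22.2, 204.3]
tcp_rot: [3.141, 0.001, -0.248]
contact_force: [-0.7, -0.6, -1.8]
opening: 0.587
grasp_force: 0.0
```

Request:
{"op": "step_arm", "data": {
  "plan": "0 0 0 0 0 0 140; 0 0 0 0 0 0 170; 0 0 0 0 0 0 190; 0 0 0 0 0 0 210; 0 0 0 0 0 0 230; 0 0 0 0 0 0 230; 0 0 0 0 0 0 230",
  "force": 60
}}

```text
clock: 3.55
eef_pos: [548.2, 21.8, 206.3]
tcp_rot: [3.14, -0.001, -0.247]
contact_force: [-3.0, -5.2, 7.6]
opening: 0.209
grasp_force: 57.9
```

Request:
{"op": "step_arm", "data": {
  "plan": "-1.7 0.4 0 0.95 3.8 -1.7 230; -3.3 0.8 0 1.9 7.5 -3.5 230; -5 1.3 0 2.8 11.1 -5.5 230; -6.7 1.7 0 3.7 14.7 -7.5 230; -8.3 2.1 0 4.6 18.2 -9.7 230; -10 2.5 0 5.5 21.7 -12 230; -11.7 2.9 0 6.3 25.1 -14.3 230; -13.3 3.35 0 7.2 28.4 -16.8 230"
}}

```text
clock: 4.35
eef_pos: [555.6, 50.0, 189.8]
tcp_rot: [2.899, -0.002, -0.247]
contact_force: [-1.4, -6.4, 7.8]
opening: 0.207
grasp_force: 58.0
```

Request:
{"op": "step_arm", "data": {
  "plan": "-1.7 0.4 0 0.8 3.3 -2.6 230; -3.3 0.8 0 1.6 6.4 -5.3 230; -5 1.3 0 2.4 9.5 -8 230; -6.7 1.7 0 3.2 12.5 -10.9 230; -8.3 2.1 0 3.9 15.5 -13.9 230; -10 2.5 0 4.6 18.3 -16.9 230; -11.7 2.9 0 5.3 21.1 -20.1 230; -12.8 3.2 0 5.8 22.9 -22.2 230"
}}

```text
clock: 5.15
eef_pos: [561.7, 73.2, 167.6]
tcp_rot: [2.669, -0.003, -0.247]
contact_force: [-0.3, -6.4, 7.5]
opening: 0.203
grasp_force: 57.8
```

Request:
{"op": "step_arm", "data": {
  "plan": "0 0 0 0 0 0 230; 0 0 0 0 0 0 230"
}}

```text
clock: 5.35
eef_pos: [561.7, 73.2, 167.6]
tcp_rot: [2.67, -0.003, -0.247]
contact_force: [0.1, -5.7, 8.2]
opening: 0.203
grasp_force: 58.1
```

```bash
python3 - <<'E'
from h import *
im,W=pts("side"); save("side2",cv2.resize(im[120:300,240:480],(800,600),interpolation=cv2.INTER_CUBIC))
h=im.astype(int); b=np.zeros((480,640),bool); b[185:230,270:310]=1
red=(h[...,0]>110)&(h[...,1]<60)&(h[...,2]<60)&b
im0=cv2.imread("pics/side.png")[...,::-1].astype(int); red0=(im0[...,0]>110)&(im0[...,1]<60)&(im0[...,2]<60)&b
print([np.argwhere(x).mean(0) for x in(red0,red)],red0.sum(),red.sum())
E
```

```text
[array([203.6097561 , 288.29268293]), array([204.98958333, 288.36458333])] 41 96
```

View pics/side2.png

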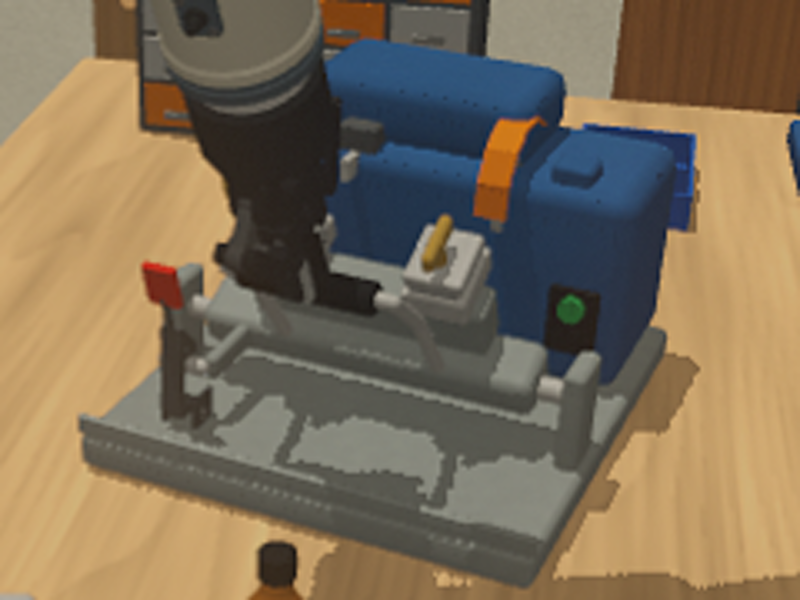

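The bar is held and drawn, and the paddle at (163,285) in the crop is clear of the gripper. I'll ease back slowly and watch the force to see whether the catch has hooked.

Request:
{"op": "step_arm", "data": {
  "plan": "0.6 -0.15 0 -0.2 -0.9 1.1 230; 1.1 -0.3 0 -0.45 -1.8 2.1 230; 1.7 -0.4 0 -0.7 -2.7 3.2 230; 2.2 -0.55 0 -0.9 -3.6 4.2 230; 2.2 -0.55 0 -0.9 -3.6 4.2 230"
}}

```text
clock: 5.9
eef_pos: [560.7, 69.2, 172.3]
tcp_rot: [2.71, -0.003, -0.247]
contact_force: [-0.2, -4.5, 8.4]
opening: 0.2
grasp_force: 58.2
```

Request:
{"op": "step_arm", "data": {
  "plan": "0.3 -0.1 0 -0.1 -0.45 0.55 230; 0.6 -0.15 0 -0.2 -0.9 1.1 230; 0.6 -0.15 0 -0.2 -0.9 1.1 230; 0.6 -0.15 0 -0.2 -0.9 1.1 230"
}}

```text
clock: 6.3
eef_pos: [560.6, 68.8, 172.7]
tcp_rot: [2.721, -0.002, -0.247]
contact_force: [0.0, -4.9, 7.3]
opening: 0.203
grasp_force: 58.2
```

Request:
{"op": "step_arm", "data": {
  "plan": "0.3 -0.1 0 -0.1 -0.45 0.55 230; 0.6 -0.15 0 -0.2 -0.9 1.1 230; 0.6 -0.15 0 -0.2 -0.9 1.1 230; 0.6 -0.15 0 -0.2 -0.9 1.1 230"
}}

```text
clock: 6.7
eef_pos: [560.5, 68.5, 173.0]
tcp_rot: [2.733, -0.002, -0.247]
contact_force: [4.3, -3.7, 3.1]
opening: 0.205
grasp_force: 58.0
```

Request:
{"op": "step_arm", "data": {
  "plan": "0.3 -0.1 0 -0.1 -0.45 0.55 230; 0.6 -0.15 0 -0.2 -0.9 1.1 230; 0.6 -0.15 0 -0.2 -0.9 1.1 230; 0.6 -0.15 0 -0.2 -0.9 1.1 230"
}}

```text
clock: 7.1
eef_pos: [560.4, 68.2, 173.4]
tcp_rot: [2.745, -0.002, -0.247]
contact_force: [5.6, -2.3, -2.0]
opening: 0.202
grasp_force: 57.6
```

The load moved from the hand to the hook while the position barely changed, so it is hooked. I'll let go gently and stay in place.

Request:
{"op": "step_arm", "data": {
  "plan": "0 0 0 0 0 0 203; 0 0 0 0 0 0 198; 0 0 0 0 0 0 190; 0 0 0 0 0 0 175; 0 0 0 0 0 0 155; 0 0 0 0 0 0 135; 0 0 0 0 0 0 125; 0 0 0 0 0 0 125",
  "force": 20
}}

```text
clock: 7.9
eef_pos: [559.4, 67.8, 173.7]
tcp_rot: [2.744, -0.0, -0.247]
contact_force: [-0.2, -0.1, 0.6]
opening: 0.511
grasp_force: 0.0
```

Request:
{"op": "step_arm", "data": {
  "plan": "0 0 0 0.5 2 5 125; 0 0 0 1.5 6 14 125; 0 0 0 3 11.5 28 125; 0 0 0 4.5 18 44 125; 0 0 0 6 25 60 125; 0 0 0 8 32 78 125; 0 0 0 11 43 105 125; 0 0 0 14 55 135 125"
}}

```text
clock: 8.7
eef_pos: [573.3, 123.4, 310.6]
tcp_rot: [2.744, -0.0, -0.247]
contact_force: [-0.2, -0.2, 0.8]
opening: 0.508
grasp_force: 0.0
```

Request:
{"op": "step_arm", "data": {
  "plan": "0 0 0 -15 10 30 125; 0 0 0 -40 20 60 125; 0 0 0 -70 20 80 125; 0 0 0 -110 20 80 125; 0 0 0 -110 20 80 125; 0 0 0 -110 20 80 125"
}}

```text
clock: 9.3
eef_pos: [463.3, 143.2, 390.2]
tcp_rot: [2.746, -0.002, -0.246]
contact_force: [0.2, -0.6, 0.9]
opening: 0.511
grasp_force: 0.0
```

```bash
python3 - <<'E'
from h import *
im,W=pts("side"); save("side3",cv2.resize(im[120:300,240:480],(800,600),interpolation=cv2.INTER_CUBIC))
m=np.zeros((480,640),bool); m[165:230,315:380]=1
m&=(im.max(-1)<50)&(W[...,2]>150)&(W[...,2]<225); p=W[m]; print(len(p),np.median(p,0))
print(r.sense())
E
```

```text
379 [555.5861576   79.92807475 179.89279557]
{'clock': 9.35, 'qpos': array([ 0.50174809,  0.15930297,  1.58613317, -0.28958371,  1.66817785,
        2.33087941]), 'qvel': array([-0.01174942,  0.0247893 , -0.00865055, -0.00045751, -0.00622154,
       -0.00060007]), 'joint_efforts': array([ 5.12926038e-01, -5.00280905e+01, -3.61536384e+01, -1.59466982e+00,
        1.67963650e+00,  1.61722954e-02]), 'eef_pos': array([463.87384946, 143.11507608, 389.67010999]), 'tcp_rot': array([ 2.74510190e+00, -1.90504352e-03, -2.46585038e-01]), 'contact_force': array([ 0.21448324, -0.07293132,  0.29056135]), 'wrist_torque': array([ 0.17790957, -0.04431731,  0.04513361]), 'grasp_force': 0.0, 'opening': 0.5094337430677114}
```

View pics/side3.png

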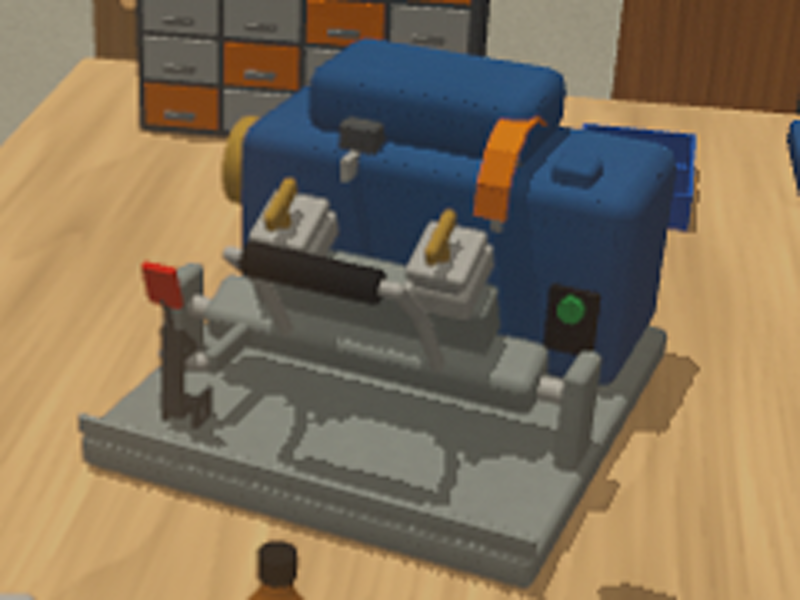

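The bar now stands drawn forward at crop (312,273), the paddle at (163,285) is home, and the arm is clear. I'm handing it in.

```bash
python3 -c "
from rig import r
print(r.sign_off())"
```

```text
the job is handed in; nothing more can be done
None
```

The carriage was drawn back, eased onto its catch and left standing hooked with the hand clear; the job is handed in at about 9.4 s, with no verdict returned.

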